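# Cure a glued glass seam and hold the lamp over the boss

### The arm

A 7-joint arm with a two-finger parallel gripper is mounted at the origin on a cart in front of the work surface, level with it; the furniture and walls round the work are solid. World frame = base frame: x ahead of the robot, y to its left, z up, the work surface at z = 0. Lengths are in m, angles in rad, forces in N, time in s.
With the tool pointing down it reaches from about 0.425 to 0.95 m from the base axis. Payload 16.7 kg.
Tool frame: the origin (TCP) lies at the very end of the fingers, on their centre line; the grasp point (between the pads) lies 19 mm behind it (robot.hold_point_z is the distance from the TCP to the grasp point, in m); z points along the fingers, y is the line along which they close (so a half turn about z gives the same grasp; the last joint's range is limited). The gripper opens to 94 mm and grips with 3 to 60 N. Pads are 16 mm wide; open, the fingers measure 119 mm over their backs; the gripper's body (75 mm by 177 mm) begins 78 mm behind the grasp point.
Start: joints at [-1.385, 0.426, 0.074, 1.606, -0.034, 1.111, -0.067], TCP at [0.222, 0.637, 0.205] pointing down, gripper open.
Joint ranges: [-2.85, 2.85], [-0.5, 2.14], [-1.23, 1.37], [0.21, 2.46], [-1.02, 4.16], [0.16, 2.05], [-2.73, 2.73]. Speed limits (rad/s): [1.89, 1.89, 2.39, 2.39, 3.01, 3.01, 3.01].

### API

Orientations are given as a unit quaternion [x, y, z, w].
In Python, from station import robot gives the robot as it stands.
- The arm moves only by the tool apply_moves, never from a script. Its arguments are lists of equal length, an entry for each row: "dp": the shift along the tool's x, y, z normalised to -1 to 1, where 1 is 200 mm, a list of three; "turn": the turn, a rotation vector about the tool's x, y, z normalised to -1 to 1, where 1 is 90 degrees, a list of three; "grip": the opening, from 0 (shut) to 1 (fully open). In form: {"dp": [[dx, dy, dz], ...], "turn": [[wx, wy, wz], ...], "grip": [grip, ...]}. A call has 1 to 20 rows; each row is the pose to reach, as a shift and turn from the pose commanded when the call began, along the tool's axes at that moment; what a row does not reach only later rows make up. A row lasts 1/10 s, in which the tool goes at most 50 mm and 8.59 degrees, less where a joint would pass 70% of its speed; a pose out of reach is approached as far as the arm can. A call with a number of a shift or a turn outside -1 to 1 is refused whole. A call with a gripper value outside its range is refused whole. The fingers move at their own pace and stop on an object; "grip_force" is the grip in N (left out, the last holds). Time passes only in rows, so rows that repeat a pose let the fingers close. It gives the time, the measured TCP pose, the force, the opening and the grip force at its end, in the units of the state.
- robot.read_state(): the state, without advancing time (a new reading comes with each control period).
- robot.snapshot(name): name is "scene" or "top" or "wrist"; returns a dict with "color" (420x560x3 uint8, red, green, blue), "depth" (420x560 float32, m along the optical axis (not along the pixel's ray), 0 where there is no reading), "fx", "fy", "cx", "cy" (pixels), "R" (3x3) and "t" (3): a world point X has camera coordinates R X + t. Camera axes: x right, y down, z forward; pixel columns grow to the right and rows downward; lengths in m; the calibration is good to about 2 mm. A picture is of the moment at which its call begins.
- robot.finish_job(): hands the job in; it is judged then, once.
The state is a dict: "time_s": time; "q": joint angles; "joint_velocities": joint speeds; "joint_torque": joint torques, N m; "tcp_pos": TCP position; "tool_rot": TCP orientation; "wrist_force": force on the tool from outside, world axes, zero at the start; "moment": the same for the moment, N m; "finger_gap": finger opening in m; "grip_force": force on a finger pad.
Only numpy, scipy, OpenCV 4.12 (cv2) and the standard library are available. Lean on these libraries where they do the work, as an engineer would, in place of code of your own. Each camera call takes 0.05 s, during which the arm holds its last target. There are 200 camera calls.

### The job

Cure the fresh light-curing adhesive on this glass panel: pick up the curing lamp standing head down on the bench and, keeping it upright, pass its hood slowly (about 3 cm a second) along the seam between the halves from its left end to its right end, a few millimetres to a centimetre above the glass. Then lift it over the hold-down bar and lower it around the round boss until the rim of the hood hangs a few millimetres above the glass, centred on the boss, and finish while still holding it there for the cure. The lamp and the gripper must not bump the panel, the bar or the fittings; leave the slotted plate, which is already set, and the other things on the bench alone.

Things in the scene. Friction and masses are not known exactly. Their poses are not given: they have to be found in the camera images.
- lamp: curing lamp, dark and torch-shaped, 145 mm tall, loose, 0.14 to 0.28 kg, standing on the open rim of its hood. Origin: centre of that rim (underside); z up along the tube. Above the rim: hood 46 mm outside, 38 mm inside diameter, 23 mm deep inside; finned head to 59 mm; straight tube of 26 mm diameter to grip, 66 to 135 mm up (ribs under 1 mm)
- jig: bonding jig with the glass panel, fixed. Origin: centre of its underside on the bench; x away from the robot, y left, turned up to 0.3 rad. Plywood base 240 (x) x 270 (y) mm; glass upper face 28 mm above the origin, x -105 to +95, y -100 to +100 mm; the two halves meet in a seam along y at x = -50 mm, seen as a pale line. Wooden stops and pushers round the glass reach 34 mm up
- bar_top (a point): middle of the top of the aluminium hold-down bar that crosses the glass behind the seam; axes as the jig's. The bar is 20 mm wide (x) and 264 mm long (y); its top is 43 mm above the glass, and a black star knob at each end (119 mm from the middle) stands up to 22 mm above the bar. Boss and slotted plate sit on the glass beyond it.
- seam_left (a point): left end of the glued seam, where the pass starts, on the upper face of the glass at its left edge; axes as the jig's. The seam runs 200 mm along -y of the jig.
- seam_right (a point): right end of the glued seam, where the pass stops, on the upper face of the glass at its right edge; axes as the jig's.
- boss: round steel threaded boss, glued upright on the glass: foot 24 mm diameter and 4 mm thick, above it 21 mm diameter, 12 mm tall, a threaded hole in its top. Origin: centre of its foot on the glass. It lies about 55 mm behind the middle of the bar, on the left or the right half.
- slot_plate: rectangular steel hanger plate 24 x 44 x 6 mm with a slot, already set on the glass, on the other side from the boss. Origin: centre of its underside.
- dropper: small brown glass dropper bottle with the adhesive, 33 mm diameter, 102 mm tall, upright, loose, to the right of the jig. Origin: centre of its underside. To be left alone.
- safety_glasses: pair of safety glasses, 134 x 146 x 46 mm, loose, behind and to the left. Origin: centre of the underside. To be left alone.
- masking_tape: roll of masking tape lying flat, 104 mm diameter, 25 mm high, loose, to the left in front. Origin: centre of the underside. To be left alone.

How it is judged:
On the way, in this order (a step that is already met when the one before it is completed fails the run):
1. the lamp is upright, its hood moving slowly or still just above the seam, at its left end (y of lamp in the frame of seam_left between -0.01 and 0.01 m and x of lamp in the frame of seam_left between -0.007 and 0.007 m and z of lamp in the frame of seam_left between 0.001 and 0.015 m and angle between lamp's own z axis and vertical below 0.15 rad and linear speed of lamp below 0.07 m/s), for 0.15 s.
2. the lamp is upright, its hood moving slowly or still just above the seam, one eighth of the way along (y of lamp in the frame of seam_left between -0.033 and -0.017 m and x of lamp in the frame of seam_left between -0.007 and 0.007 m and z of lamp in the frame of seam_left between 0.001 and 0.015 m and angle between lamp's own z axis and vertical below 0.15 rad and linear speed of lamp below 0.07 m/s), for 0.15 s.
3. the lamp is upright, its hood moving slowly or still just above the seam, a quarter of the way along (y of lamp in the frame of seam_left between -0.058 and -0.042 m and x of lamp in the frame of seam_left between -0.007 and 0.007 m and z of lamp in the frame of seam_left between 0.001 and 0.015 m and angle between lamp's own z axis and vertical below 0.15 rad and linear speed of lamp below 0.07 m/s), for 0.15 s.
4. the lamp is upright, its hood moving slowly or still just above the seam, three eighths of the way along (y of lamp in the frame of seam_left between -0.083 and -0.067 m and x of lamp in the frame of seam_left between -0.007 and 0.007 m and z of lamp in the frame of seam_left between 0.001 and 0.015 m and angle between lamp's own z axis and vertical below 0.15 rad and linear speed of lamp below 0.07 m/s), for 0.15 s.
5. the lamp is upright, its hood moving slowly or still just above the seam, half of the way along (y of lamp in the frame of seam_left between -0.108 and -0.092 m and x of lamp in the frame of seam_left between -0.007 and 0.007 m and z of lamp in the frame of seam_left between 0.001 and 0.015 m and angle between lamp's own z axis and vertical below 0.15 rad and linear speed of lamp below 0.07 m/s), for 0.15 s.
6. the lamp is upright, its hood moving slowly or still just above the seam, five eighths of the way along (y of lamp in the frame of seam_left between -0.133 and -0.117 m and x of lamp in the frame of seam_left between -0.007 and 0.007 m and z of lamp in the frame of seam_left between 0.001 and 0.015 m and angle between lamp's own z axis and vertical below 0.15 rad and linear speed of lamp below 0.07 m/s), for 0.15 s.
7. the lamp is upright, its hood moving slowly or still just above the seam, three quarters of the way along (y of lamp in the frame of seam_left between -0.158 and -0.142 m and x of lamp in the frame of seam_left between -0.007 and 0.007 m and z of lamp in the frame of seam_left between 0.001 and 0.015 m and angle between lamp's own z axis and vertical below 0.15 rad and linear speed of lamp below 0.07 m/s), for 0.15 s.
8. the lamp is upright, its hood moving slowly or still just above the seam, seven eighths of the way along (y of lamp in the frame of seam_left between -0.183 and -0.167 m and x of lamp in the frame of seam_left between -0.007 and 0.007 m and z of lamp in the frame of seam_left between 0.001 and 0.015 m and angle between lamp's own z axis and vertical below 0.15 rad and linear speed of lamp below 0.07 m/s), for 0.15 s.
9. the lamp is upright, its hood moving slowly or still just above the seam, at its right end (y of lamp in the frame of seam_left between -0.21 and -0.19 m and x of lamp in the frame of seam_left between -0.007 and 0.007 m and z of lamp in the frame of seam_left between 0.001 and 0.015 m and angle between lamp's own z axis and vertical below 0.15 rad and linear speed of lamp below 0.07 m/s), for 0.15 s.
At the end, for the whole second after the job is handed in: The lamp is held still in the fingers, upright within 0.12 rad, its hood centred on the round boss within 6 mm, the rim 1 to 10 mm above the glass, touching neither glass nor boss (horizontal distance between lamp and boss below 0.006 m and z of lamp in the frame of boss between 0.001 and 0.01 m and angle between lamp's own z axis and vertical below 0.12 rad and linear speed of lamp below 0.02 m/s and contact force between lamp and the fingers above 1 N and contact force between lamp and jig below 0.1 N and contact force between lamp and boss below 0.1 N); the arm keeps its last pose, push and grip.
It fails at once if the lamp bumps the panel, the jig or a fitting (contact force between lamp and jig above 1 N or contact force between lamp and boss above 1 N or contact force between lamp and slot_plate above 1 N).
It fails at once if the gripper bumps the panel, the jig or a fitting (contact force between any of the arm, the fingers and jig above 3 N or contact force between any of the arm, the fingers and boss above 3 N or contact force between any of the arm, the fingers and slot_plate above 3 N).
It fails at once if a bystander is pushed away or knocked over (distance of any of dropper, safety_glasses, masking_tape from where it was at the start of the episode above 0.03 m or angle between dropper's own z axis and vertical above 0.5 rad).
It also fails if it takes over 59 s, if anything falls off the work surface, if the arm or the gripper's body presses on something with over 40 N, if the wrist force passes 120 N, or if a joint passes its speed limit or range.

## Working session

There is one attempt and no reset: what is moved stays moved. The work goes in short steps, Python scripts to look and compute and a tool call to move; the robot and the scene stay as the last step left them, time stands still between calls to the robot, and variables do not carry over. Pictures are saved under pics/ and viewed, at most 12 in all, crops included, and the job is handed in when it is done.

Besides the shell and the picture viewer there is one more tool, called by a JSON object that holds its "api" and its "payload". apply_moves: Moves the arm, as the interface text tells. Its arguments: {"type":"object","properties":{"dp":{"type":"array","items":{"type":"array","items":{"type":"number"}}},"turn":{"type":"array","items":{"type":"array","items":{"type":"number"}}},"grip":{"type":"array","items":{"type":"number"}},"grip_force":{"type":"number"}},"required":["dp","turn","grip"]}

```bash
mkdir -p pics; ls; cat > h.py <<'E'
import numpy as np, cv2
from station import robot
def snap(n):
    s=robot.snapshot(n); np.savez('last_'+n,**s); return s
def load(n): return dict(np.load('last_'+n+'.npz'))
def ray(s,u,v,z):
    R,t=s['R'],s['t']; c=-R.T@t
    d=R.T@np.array([(u-s['cx'])/s['fx'],(v-s['cy'])/s['fy'],1.]); return c+d*(z-c[2])/d[2]
def cloud(s):
    v,u=np.mgrid[0:420,0:560]; d=s['depth']
    p=np.stack([(u-s['cx'])/s['fx']*d,(v-s['cy'])/s['fy']*d,d],-1)
    return (p-s['t'])@s['R']
def proj(s,X):
    c=s['R']@np.asarray(X)+s['t']; return c[0]/c[2]*s['fx']+s['cx'],c[1]/c[2]*s['fy']+s['cy']
E
python3 - <<'E'
from h import *
for n in('top','scene'):
    s=snap(n); print(n,s['fx'],-s['R'].T@s['t'],s['R'][2])
    cv2.imwrite(f'pics/{n}0.png',s['color'][:,:,::-1])
print(robot.read_state())
E
```

```text
pics
top 500.5344054793395 [0.36561909 0.01678898 1.32875523] [ 0.1455416  -0.0055168  -0.98933675]
scene 433.93396073530056 [-0.05294071 -0.80606359  1.03621033] [ 0.41708571  0.58620642 -0.69455133]
{'time_s': 0.1, 'q': array([-1.38447823,  0.42665824,  0.07387364,  1.60654932, -0.03409575,
        1.11076266, -0.06708984]), 'joint_velocities': array([ 0.00022703, -0.00188058, -0.0010688 , -0.00327084,  0.00054993,
       -0.00103426, -0.00047946]), 'joint_torque': array([ 6.35132077e-03, -9.37470102e+01,  3.67605239e+00, -4.55046558e+01,
       -4.86706104e-02,  1.66792941e-02,  3.71731880e-05]), 'tcp_pos': array([0.22235285, 0.63691556, 0.20485094]), 'tool_rot': array([ 1.67140158e-01,  9.85932987e-01, -5.56741308e-04, -4.86982122e-05]), 'wrist_force': array([0.25049524, 0.25354098, 0.49423575]), 'moment': array([0.04874378, 0.05383698, 0.00886835]), 'grip_force': 0.0, 'finger_gap': 0.0940862145667425}
```

View pics/top0.png

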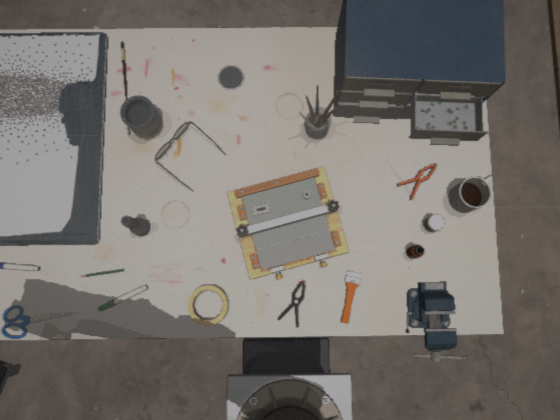

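View pics/scene0.png

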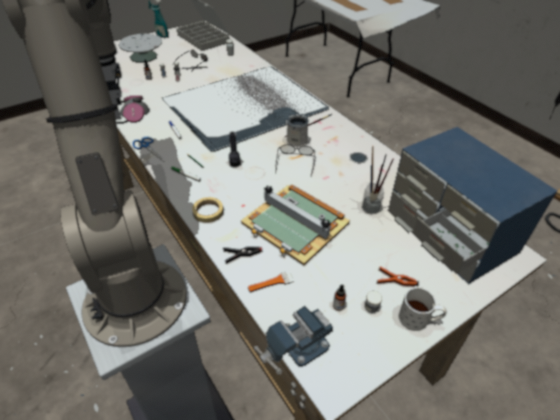

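The top view shows the lamp at about (140,227) with its tube leaning to (127,221), the jig centre at about (288,222), the boss at (307,195) on the right and the slotted plate at (262,209). The scene view agrees.

```bash
python3 - <<'E'
from h import *
s=load('top'); c=s['color'][:,:,::-1]
a=cv2.resize(c[160:285,220:360],None,fx=5.7,fy=4.8*5.7/4.8,interpolation=cv2.INTER_CUBIC)[:600]
a=cv2.resize(c[165:270,225:360],None,fx=5.6,fy=5.6,interpolation=cv2.INTER_CUBIC)
cv2.imwrite('pics/jig.png',cv2.convertScaleAbs(a,alpha=1.4))
P=cloud(s)
# lamp from depth
m=(P[...,2]>.03)&(P[...,2]<.17); m[:, :110]=0; m[:,160:]=0; m[:205]=0; m[250:]=0
q=P[m]; print('lamp n',len(q),q[:,2].max())
for lo,hi in((.03,.06),(.12,.16)):
    k=q[(q[:,2]>lo)&(q[:,2]<hi)]; print(lo,len(k),np.median(k,0),k.min(0),k.max(0))
# heights on jig
for (u,v) in((307,195),(262,209),(288,218),(285,240),(270,205),(242,230),(333,205)):
    print(u,v,P[v,u].round(4))
print('bench',P[250,200],P[60,280])
hsv=cv2.cvtColor(s['color'],cv2.COLOR_RGB2HSV)
for p in((245,240),(285,240),(288,218),(307,195),(270,205),(280,190),(303,237)): print(p,hsv[p[1],p[0]],s['color'][p[1],p[0]])
E
```

```text
lamp n 336 0.14971332811522042
0.03 136 [0.52830366 0.37413458 0.04959026] [0.51422854 0.36384018 0.03007488] [0.55753088 0.40435324 0.05990137]
0.12 109 [0.53456639 0.3828431  0.14313564] [0.52337025 0.37285074 0.1206805 ] [0.54598917 0.39796504 0.14971333]
307 195 [ 0.6111 -0.0536  0.0433]
262 209 [0.5771 0.0645 0.0327]
288 218 [ 0.5466 -0.0027  0.0733]
285 240 [0.495  0.0052 0.0308]
270 205 [0.5885 0.0436 0.027 ]
242 230 [0.5148 0.1122 0.0942]
333 205 [ 0.5751 -0.1154  0.095 ]
bench [0.47386064 0.23070537 0.00143368] [1.00516195 0.0127245  0.00267176]
(245, 240) [ 20  87 168] [168 149 111]
(285, 240) [ 15  11 135] [135 132 129]
(288, 218) [150   3 168] [168 166 168]
(307, 195) [ 20   7 106] [106 105 103]
(270, 205) [ 36  10 132] [131 132 127]
(280, 190) [ 40  12 131] [129 131 125]
(303, 237) [ 15   4 133] [133 132 131]
```

View pics/jig.png

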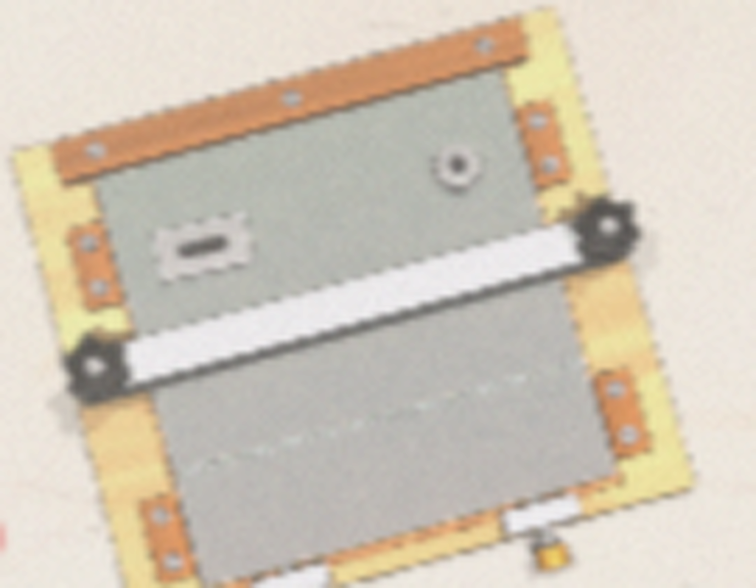

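The crop shows the seam from (190,468) to (560,372), the knobs at (95,367) and (607,227), the boss at (457,165) and the glass edges. The jig yaw is positive, about 0.25 rad.

```bash
python3 - <<'E'
from h import *
s=load('top')
def pt(u,v,z): return ray(s,u/5.6+225-.41,v/5.6+165-.41,z)
kl,kr=pt(95,367,.093),pt(607,227,.093); d=kl-kr; print('knobs',kl,kr,np.hypot(*d[:2]),np.arctan2(-d[0],d[1]))
sl,sr=pt(190,468,.028),pt(560,372,.028); d=sl-sr; print('seam',sl,sr,np.hypot(*d[:2]),np.arctan2(-d[0],d[1]))
yaw=.25
import itertools
g=[pt(*p,.028) for p in((97,190),(200,580),(505,72),(618,470))]
for p in g: print('g',p)
for a,b in((0,1),(2,3)):
    d=g[a]-g[b]; print('edge yaw',np.arctan2(d[1],d[0]))
print('boss',pt(457,166,.044)); print('plate',pt(203,245,.034))
d=(kl-kr)[:2]; yaw=np.arctan2(-d[0],d[1])
c,sn=np.cos(yaw),np.sin(yaw);R=np.array([[c,-sn],[sn,c]])
m=(kl+kr)[:2]/2
for n,p in dict(sl=sl,sr=sr,g0=g[0],g1=g[1],g2=g[2],g3=g[3],boss=pt(457,166,.044)).items(): print(n,(R.T@(p[:2]-m)).round(4))
# lamp: fit circle of top cap and hood extents
P=cloud(s); q=P[210:245,115:160].reshape(-1,3)
k=q[(q[:,2]>.138)&(q[:,2]<.155)]; print('cap',len(k),k.mean(0),(k.min(0)+k.max(0))/2,np.ptp(k,axis=0))
# outline of lamp on bench
g=cv2.cvtColor(s['color'],cv2.COLOR_RGB2GRAY)[205:250,110:165]
for r in g[::3,::3]: print(*r)
E
```

```text
knobs [0.5146568  0.11337918 0.093     ] [ 0.57513055 -0.11553445  0.093     ] 0.23676681349599535 0.25827672211075564
seam [0.47474704 0.07431711 0.028     ] [ 0.51769845 -0.09872334  0.028     ] 0.17829139538980118 0.2432989000440043
g [0.60649775 0.1175461  0.028     ]
g [0.42287521 0.06993624 0.028     ]
g [ 0.66128419 -0.07602324  0.028     ]
g [ 0.47154813 -0.12460231  0.028     ]
edge yaw 0.25369456306138666
edge yaw 0.2506505619713739
boss [ 0.61306306 -0.05154839  0.044     ]
plate [0.57868494 0.06749024 0.034     ]
sl [-0.0486  0.0908]
sr [-0.0512 -0.0875]
g0 [0.0899 0.099 ]
g1 [-0.0998  0.0998]
g2 [ 0.0934 -0.1022]
g3 [-0.1025 -0.1007]
boss [ 0.053  -0.0662]
cap 79 [0.5352884  0.38511378 0.14392681] [0.53489502 0.3856045  0.14391642] [0.0221883  0.02472107 0.01159381]
161 163 163 164 162 164 163 163 163 162 163 162 163 165 165 164 164 162 151
163 164 163 163 163 163 162 163 163 164 164 164 165 165 163 164 163 159 159
162 162 163 163 164 162 164 164 163 164 163 165 163 163 163 165 164 156 160
162 163 161 162 162 161 161 164 164 145 119 122 164 163 165 164 164 159 162
161 164 164 163 117 76 78 96 145 88 93 106 141 162 164 164 164 161 164
161 161 163 162 78 66 73 65 62 64 64 73 81 135 165 164 165 158 163
162 162 163 162 97 77 78 66 64 61 66 72 65 91 149 154 164 165 159
163 162 163 162 163 112 68 65 65 66 66 71 66 72 149 153 158 165 163
163 162 160 163 163 162 154 69 79 70 72 73 69 77 147 153 162 164 164
158 159 162 161 163 160 162 124 73 74 73 69 64 133 154 162 165 165 166
162 161 161 161 160 161 160 143 138 103 76 75 134 162 162 164 165 165 165
163 163 159 160 161 162 163 160 160 159 160 163 163 164 163 164 164 165 164
159 161 160 162 162 162 163 161 163 163 162 165 164 163 163 165 164 164 166
160 161 160 162 163 161 163 161 163 163 162 162 163 162 163 166 164 164 167
159 158 161 161 161 162 162 160 162 162 163 162 163 164 162 165 164 164 164
```

{"api": "apply_moves", "payload": {"dp": [[0, 0, -0.2]], "turn": [[0, 0, 0]], "grip": [1]}}

```text
time_s: 0.2
tcp_pos: [0.2215, 0.6347, 0.2405]
tool_rot: [0.167, 0.986, -0.004, -0.0]
wrist_force: [0.1, 0.4, 0.0]
finger_gap: 0.0944
grip_force: 0.0
```

{"api": "apply_moves", "payload": {"dp": [[-0.69, -0.765, -0.5], [-0.69, -0.765, -0.5], [-0.69, -0.765, -0.5], [-0.69, -0.765, -0.5], [-0.69, -0.765, -0.5], [-0.69, -0.765, -0.5]], "turn": [[0, 0, -0.374], [0, 0, -0.374], [0, 0, -0.374], [0, 0, -0.374], [0, 0, -0.374], [0, 0, -0.374]], "grip": [1, 1, 1, 1, 1, 1]}}

```text
time_s: 0.8
tcp_pos: [0.3049, 0.4446, 0.3479]
tool_rot: [-0.123, 0.992, 0.001, 0.001]
wrist_force: [-0.6, 0.1, 0.6]
finger_gap: 0.0941
grip_force: 0.0
```

{"api": "apply_moves", "payload": {"dp": [[-0.08, -1, -0.1], [-0.08, -1, -0.1], [-0.08, -1, -0.1], [-0.08, -1, -0.1], [-0.08, -1, -0.1]], "turn": [[0, 0, 0], [0, 0, 0], [0, 0, 0], [0, 0, 0], [0, 0, 0]], "grip": [1, 1, 1, 1, 1]}}

```text
time_s: 1.3
tcp_pos: [0.3695, 0.253, 0.3661]
tool_rot: [-0.122, 0.993, 0.0, 0.0]
wrist_force: [0.4, 1.1, 0.7]
finger_gap: 0.0939
grip_force: 0.0
```

{"api": "apply_moves", "payload": {"dp": [[-0.3, -1, -0.1], [-0.3, -1, -0.1], [-0.3, -1, -0.1], [-0.3, -1, -0.1], [-0.3, -1, -0.1], [-0.3, -1, -0.1], [-0.3, -1, -0.1]], "turn": [[0, 0, 0], [0, 0, 0], [0, 0, 0], [0, 0, 0], [0, 0, 0], [0, 0, 0], [0, 0, 0]], "grip": [1, 1, 1, 1, 1, 1, 1]}}

```text
time_s: 2.0
tcp_pos: [0.4751, 0.0805, 0.3849]
tool_rot: [-0.126, 0.992, -0.0, -0.0]
wrist_force: [0.3, 1.2, -0.2]
finger_gap: 0.0938
grip_force: 0.0
```

```bash
python3 - <<'E'
from h import *
s=snap('wrist'); print(s['fx'],-s['R'].T@s['t'],s['R'][2]); print(robot.read_state()['tcp_pos'],robot.read_state()['tool_rot'])
cv2.imwrite('pics/w1.png',cv2.convertScaleAbs(s['color'][:,:,::-1],alpha=1.4))
E
```

```text
355.1200025814428 [0.39775732 0.06187984 0.56291897] [ 0.2620803   0.06748594 -0.96268352]
[0.47489134 0.08076769 0.38494127] [-1.26661929e-01  9.91945814e-01 -1.48672148e-04 -4.85685218e-04]
```

View pics/w1.png

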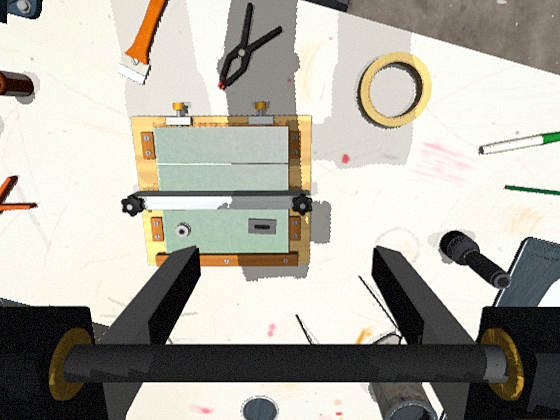

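The wrist view shows the seam at row 163 from column 158 to 288, the boss at (182,230), the bar at row 201, and the lamp with its hood at (455,243) and cap at (502,283).

```bash
python3 - <<'E'
from h import *
s=load('wrist'); c=s['color']; g=cv2.cvtColor(c,cv2.COLOR_RGB2GRAY).astype(float)
# seam: brightest row near 163 by column
P=[]
for u in range(165,285,3):
    w=g[157:170,u]; w=w-np.median(w); w=np.clip(w,0,None); w[w<.5*w.max()]=0
    if w.max()>12: P.append(ray(s,u,157+(w*np.arange(13)).sum()/w.sum(),.028)[:2])
P=np.array(P); vx,vy,x0,y0=cv2.fitLine(P.astype(np.float32),cv2.DIST_HUBER,0,.01,.01).ravel()
if vy<0: vx,vy=-vx,-vy
print('seam n',len(P),'yaw',np.arctan2(-vx,vy),x0,y0)
# glass edges on rows near seam: saturation jump
hsv=cv2.cvtColor(c,cv2.COLOR_RGB2HSV).astype(float)
for v in (140,150,158,168,175):
    sat=hsv[v,140:310,1]; print(v,(sat[8:30].astype(int)).tolist(),sat[138:162].astype(int).tolist())
# boss
a=c[215:245,165:200]
gg=cv2.GaussianBlur(cv2.resize(cv2.cvtColor(a,cv2.COLOR_RGB2GRAY),None,fx=8,fy=8,interpolation=cv2.INTER_CUBIC),(0,0),3)
print('boss circ',cv2.HoughCircles(gg,cv2.HOUGH_GRADIENT,1,40,param1=80,param2=20,minRadius=30,maxRadius=90))
b=cv2.resize(c[95:275,120:325],None,fx=3.3,fy=3.3,interpolation=cv2.INTER_CUBIC); l=cv2.resize(c[220:300,430:520],None,fx=3.3,fy=3.3,interpolation=cv2.INTER_CUBIC)
b=b[:594,:676]; cv2.imwrite('pics/wj.png',cv2.convertScaleAbs(b[:,:,::-1],alpha=1.4))
# lamp mask
m=(g<75).astype(np.uint8); m[:,:425]=0; m[:215]=0; m[300:]=0; m[:,518:]=0
for v in range(226,296,6): 
    k=np.flatnonzero(m[v,430:516]); print(v,k.min()+430 if len(k) else None,k.max()+430 if len(k) else None)
X=cloud(s); q=X[225:295,435:515].reshape(-1,3); 
for lo,hi in ((.005,.03),(.03,.06),(.07,.13),(.138,.152)):
    k=q[(q[:,2]>lo)&(q[:,2]<hi)]; k=k[np.hypot(k[:,0]-.535,k[:,1]-.385)<.04]; print(lo,len(k),k.mean(0),k.min(0),k.max(0)) if len(k) else 0
E
```

```text
seam n 22 yaw 0.2522977 0.5042195 -0.046001904
140 [106, 184, 184, 185, 207, 208, 35, 25, 23, 27, 21, 23, 20, 22, 22, 32, 20, 18, 20, 22, 22, 23] [13, 5, 9, 11, 5, 2, 3, 14, 7, 3, 4, 202, 186, 175, 255, 196, 146, 163, 189, 202, 199, 173, 184, 126]
150 [22, 82, 177, 188, 176, 195, 222, 34, 19, 20, 28, 33, 30, 25, 25, 28, 20, 25, 21, 18, 25, 18] [13, 13, 11, 11, 13, 13, 7, 2, 11, 6, 0, 213, 211, 205, 151, 36, 18, 17, 26, 99, 187, 230, 181, 121]
158 [173, 186, 169, 153, 168, 176, 157, 123, 30, 39, 23, 25, 23, 25, 24, 28, 32, 31, 26, 28, 28, 22] [14, 12, 12, 12, 13, 12, 9, 7, 21, 13, 26, 170, 147, 122, 135, 124, 156, 126, 144, 136, 135, 127, 121, 122]
168 [112, 113, 119, 115, 120, 114, 117, 124, 105, 35, 27, 27, 31, 28, 26, 27, 27, 30, 27, 27, 29, 24] [14, 22, 13, 14, 15, 14, 14, 18, 16, 7, 57, 163, 136, 122, 117, 127, 127, 123, 125, 133, 130, 126, 111, 110]
175 [124, 121, 117, 123, 119, 122, 121, 124, 127, 74, 36, 21, 31, 34, 30, 32, 30, 22, 31, 26, 28, 28] [18, 18, 13, 16, 12, 18, 11, 23, 17, 15, 71, 164, 125, 115, 122, 116, 122, 126, 130, 118, 139, 123, 133, 109]
boss circ [[[141.5 127.5  40.7]]]
226 None None
232 448 461
238 442 470
244 440 476
250 441 479
256 447 515
262 456 515
268 471 515
274 479 515
280 486 515
286 494 515
292 430 515
0.005 274 [0.5277406  0.37262385 0.01892762] [0.51177752 0.36517018 0.00501152] [0.55478343 0.40088844 0.02978244]
0.03 495 [0.53004726 0.377441   0.04720807] [0.51237147 0.36491509 0.03014893] [0.55651663 0.40601155 0.05985458]
0.07 547 [0.53063532 0.3794395  0.10210119] [0.52068019 0.37408899 0.07001996] [0.54732521 0.39496145 0.12997984]
0.138 243 [0.5335807  0.38676556 0.14227833] [0.52301231 0.37644761 0.13803419] [0.54513138 0.40004454 0.14522319]
```

View pics/wj.png

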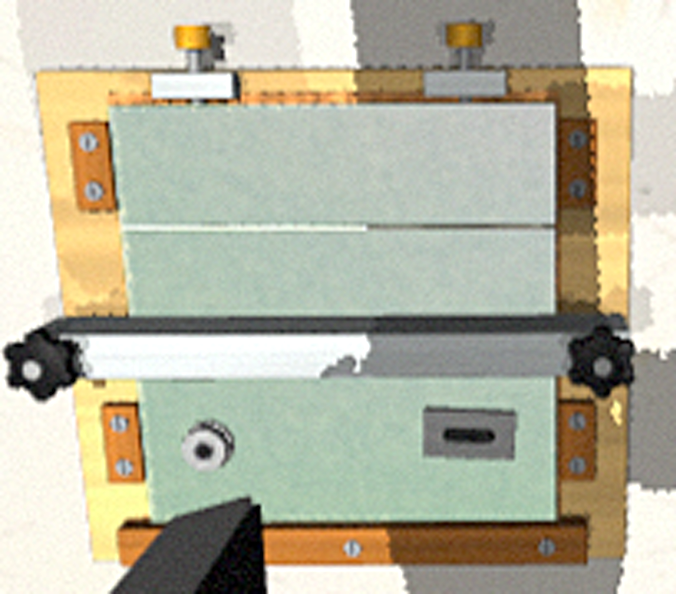

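```bash
python3 - <<'E'
from h import *
s=load('wrist')
print('ends',ray(s,288.5,163.3,.028),ray(s,157,163.3,.028))
for p in((182.25,230.44),(181.8,231.5)): print('boss',ray(s,*p,.044))
y=.2525;R=np.array([[np.cos(y),-np.sin(y)],[np.sin(y),np.cos(y)]])
e=[ray(s,288.5,163.3,.028)[:2],ray(s,157,163.3,.028)[:2]];m=sum(e)/2
print('len',np.hypot(*(e[0]-e[1])),'mid',m,'boss in seam frame',[R.T@(np.array(b)-m) for b in((.6131,-.0515),ray(s,181.9,231.1,.044)[:2])])
st=robot.read_state();T=st['tcp_pos'];from scipy.spatial.transform import Rotation as Q
r=Q.from_quat(st['tool_rot']);print(r.as_matrix().round(3))
print('to lamp',r.inv().apply(np.array([.5345,.3865,.22])-T)/.2)
E
```

```text
ends [0.46990108 0.08469863 0.028     ] [ 0.51958866 -0.10725852  0.028     ]
boss [ 0.60903445 -0.04839172  0.044     ]
boss [ 0.61091302 -0.0487634   0.044     ]
len 0.19828365067857676 mid [ 0.49474487 -0.01127994] boss in seam frame [array([ 0.1045542 , -0.06851284]), array([ 0.10246861, -0.06511127])]
[[-0.968 -0.251 -0.001]
 [-0.251  0.968 -0.   ]
 [ 0.001 -0.    -1.   ]]
to lamp [-0.67343297  1.40486044  0.82379102]
```

{"api": "apply_moves", "payload": {"dp": [[-0.4, 0.9, 0.3], [-0.4, 0.9, 0.3], [-0.4, 0.9, 0.3], [-0.4, 0.9, 0.3], [-0.4, 0.9, 0.3]], "turn": [[0, 0, 0], [0, 0, 0], [0, 0, 0], [0, 0, 0], [0, 0, 0]], "grip": [1, 1, 1, 1, 1]}}

```text
time_s: 2.55
tcp_pos: [0.5053, 0.2806, 0.3222]
tool_rot: [-0.13, 0.992, -0.001, -0.002]
wrist_force: [-0.8, -0.5, -1.2]
finger_gap: 0.0941
grip_force: 0.0
```

{"api": "apply_moves", "payload": {"dp": [[-0.273, 0.505, 0.524], [-0.273, 0.505, 0.524], [-0.273, 0.505, 0.524], [-0.273, 0.505, 0.524], [-0.273, 0.505, 0.524], [-0.273, 0.505, 0.524], [-0.273, 0.505, 0.524]], "turn": [[0, 0, 0], [0, 0, 0], [0, 0, 0], [0, 0, 0], [0, 0, 0], [0, 0, 0], [0, 0, 0]], "grip": [1, 1, 1, 1, 1, 1, 1]}}

```text
time_s: 3.25
tcp_pos: [0.5362, 0.384, 0.2223]
tool_rot: [-0.125, 0.992, 0.001, 0.001]
wrist_force: [-0.3, -0.1, -0.8]
finger_gap: 0.094
grip_force: 0.0
```

```bash
cat >> h.py <<'E'
from scipy.spatial.transform import Rotation as Q
def to(p,yaw=.2525):
    st=robot.read_state();T=st['tcp_pos'];r=Q.from_quat(st['tool_rot'])
    y=yaw; M=Q.from_matrix([[-np.cos(y),-np.sin(y),0],[-np.sin(y),np.cos(y),0],[0,0,-1]])
    print('t',st['time_s'],'tcp',T.round(4),'dp',(r.inv().apply(np.array(p)-T)/.2).round(4),'turn',((r.inv()*M).as_rotvec()/(np.pi/2)).round(4))
E
python3 - <<'E'
from h import *
to([.5345,.3865,.082])
s=snap('wrist'); X=cloud(s)
q=X.reshape(-1,3); k=q[(q[:,2]>.138)&(q[:,2]<.150)&(np.hypot(q[:,0]-.535,q[:,1]-.386)<.03)]
print(len(k),k.mean(0),(k.min(0)+k.max(0))/2,np.ptp(k,axis=0))
k=q[(q[:,2]>.01)&(q[:,2]<.06)&(np.hypot(q[:,0]-.535,q[:,1]-.386)<.035)]
print(len(k),(k.min(0)+k.max(0))/2,np.ptp(k,axis=0))
E
```

```text
t 3.25 tcp [0.5362 0.384  0.2223] dp [0.0065 0.0138 0.7013] turn [ 0.0006  0.0011 -0.0011]
680 [0.53317489 0.38837446 0.14243387] [0.53389247 0.38862997 0.14164911] [0.02246393 0.02260883 0.00715555]
889 [0.53175919 0.38825953 0.03446418] [0.04068252 0.04460584 0.04870032]
```

{"api": "apply_moves", "payload": {"dp": [[0.007, 0.021, 0.2], [0.007, 0.021, 0.35], [0.007, 0.021, 0.5], [0.007, 0.021, 0.62], [0.007, 0.021, 0.7], [0.007, 0.021, 0.7], [0.007, 0.021, 0.7], [0.007, 0.021, 0.7], [0.007, 0.021, 0.7], [0.007, 0.021, 0.7], [0.007, 0.021, 0.7], [0.007, 0.021, 0.7], [0.007, 0.021, 0.7], [0.007, 0.021, 0.7], [0.007, 0.021, 0.7], [0.007, 0.021, 0.7]], "turn": [[0, 0, 0], [0, 0, 0], [0, 0, 0], [0, 0, 0], [0, 0, 0], [0, 0, 0], [0, 0, 0], [0, 0, 0], [0, 0, 0], [0, 0, 0], [0, 0, 0], [0, 0, 0], [0, 0, 0], [0, 0, 0], [0, 0, 0], [0, 0, 0]], "grip": [1, 1, 1, 1, 1, 1, 1, 0.6, 0.4, 0.2, 0.1, 0.1, 0.1, 0.1, 0.1, 0.1], "grip_force": 30}}

```text
time_s: 4.9
tcp_pos: [0.5335, 0.3882, 0.0806]
tool_rot: [-0.125, 0.992, -0.0, -0.0]
wrist_force: [-1.6, 2.8, -2.2]
finger_gap: 0.0258
grip_force: 29.8
```

```bash
python3 - <<'E'
from h import *
st=robot.read_state(); print(st['tcp_pos'],st['tool_rot'],st['finger_gap'],st['grip_force'],st['wrist_force'])
s=snap('wrist'); cv2.imwrite('pics/w2.png',cv2.convertScaleAbs(s['color'][:,:,::-1],alpha=1.4))
E
```

```text
[0.53347505 0.38819355 0.08062237] [-1.25456552e-01  9.92099112e-01 -4.03515572e-05 -5.90197897e-05] 0.02576209482193671 29.781070947647095 [-1.60874328  2.77229906 -2.23186926]
```

View pics/w2.png

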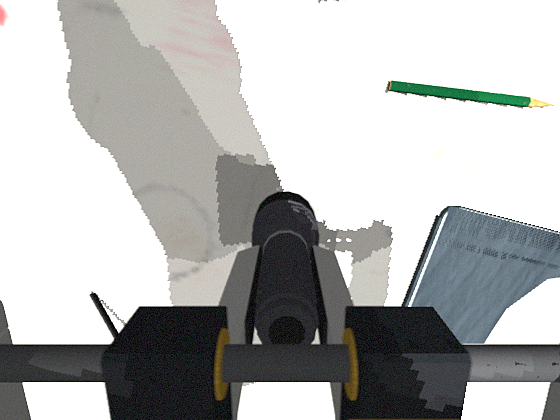

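The lamp is gripped and upright, with its cap at (288,330) and its hood at (285,215), centred between the fingers. Lift it and head for the seam's left end.

{"api": "apply_moves", "payload": {"dp": [[0, 0, -0.05], [0, 0, -0.15], [0, 0, -0.27], [0, 0, -0.4], [0, -0.02, -0.53], [0.02, -0.1, -0.63], [0.1, -0.22, -0.65], [0.2, -0.35, -0.65], [0.3, -0.48, -0.65], [0.4, -0.6, -0.65], [0.48, -0.7, -0.65], [0.54, -0.78, -0.65], [0.58, -0.84, -0.65], [0.6, -0.86, -0.65], [0.6, -0.86, -0.65], [0.6, -0.86, -0.65]], "turn": [[0, 0, 0], [0, 0, 0], [0, 0, 0], [0, 0, 0], [0, 0, 0], [0, 0, 0], [0, 0, 0], [0, 0, 0], [0, 0, 0], [0, 0, 0], [0, 0, 0], [0, 0, 0], [0, 0, 0], [0, 0, 0], [0, 0, 0], [0, 0, 0]], "grip": [0.1, 0.1, 0.1, 0.1, 0.1, 0.1, 0.1, 0.1, 0.1, 0.1, 0.1, 0.1, 0.1, 0.1, 0.1, 0.1], "grip_force": 40}}

```text
time_s: 6.55
tcp_pos: [0.4604, 0.1926, 0.2108]
tool_rot: [-0.126, 0.992, 0.0, 0.0]
wrist_force: [0.2, -0.4, -2.3]
finger_gap: 0.0256
grip_force: 40.0
```

```bash
python3 - <<'E'
from h import *
to([.4706,.0841,.17])
st=robot.read_state(); print(st['finger_gap'],st['grip_force'],st['wrist_force'])
s=snap('top'); X=cloud(s).reshape(-1,3); T=st['tcp_pos']
n=np.hypot(X[:,0]-T[0],X[:,1]-T[1])
for lo,hi in((.05,.12),(.12,.19)):
    k=X[(n<.06)&(X[:,2]>lo)&(X[:,2]<hi)]; print(lo,len(k),k.min(0),k.max(0)) if len(k) else 0
cv2.imwrite('pics/t2.png',cv2.convertScaleAbs(s['color'][:,:,::-1],alpha=1.4))
s=snap('wrist'); X=cloud(s); q=X.reshape(-1,3); n=np.hypot(q[:,0]-T[0],q[:,1]-T[1])
for lo,hi in((.115,.135),(.135,.155),(.155,.18),(.262,.28)):
    k=q[(n<.05)&(q[:,2]>lo)&(q[:,2]<hi)]; print(lo,len(k),k.min(0)-T,k.max(0)-T) if len(k) else 0
E
```

```text
t 6.55 tcp [0.4604 0.1926 0.2108] dp [ 0.086  -0.5384  0.204 ] turn [ 0.0001  0.0002 -0.0001]
0.025584625958650145 39.990028738975525 [ 0.20197153 -0.42958394 -2.3062566 ]
0.115 77 [-0.02252824 -0.02152301 -0.08158595] [-0.00123564  0.01971387 -0.07590227]
0.135 348 [-0.02266968 -0.02178577 -0.07580762] [ 0.00060484  0.02002654 -0.05582467]
0.155 1264 [-0.02226671 -0.02176399 -0.05578138] [ 0.01001718  0.02273944 -0.03082441]
0.262 4877 [-0.0165346  -0.02559163  0.05118538] [0.00987759 0.02304536 0.06917773]
```

View pics/t2.png

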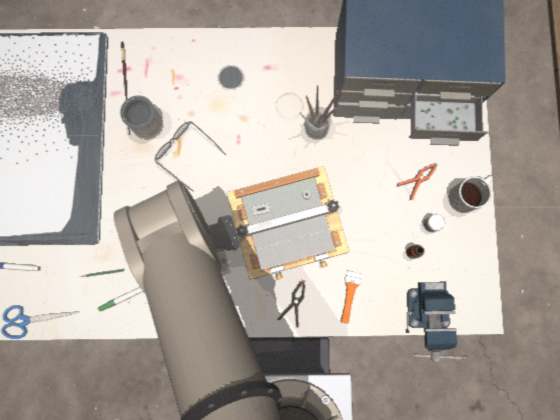

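{"api": "apply_moves", "payload": {"dp": [[0.02, -0.05, 0], [0.05, -0.15, 0], [0.086, -0.27, 0], [0.086, -0.38, 0], [0.086, -0.47, 0], [0.086, -0.52, 0], [0.086, -0.538, 0.02], [0.086, -0.538, 0.1], [0.086, -0.538, 0.18], [0.086, -0.538, 0.25], [0.086, -0.538, 0.3], [0.086, -0.538, 0.3], [0.086, -0.538, 0.3], [0.086, -0.538, 0.3]], "turn": [[0, 0, 0], [0, 0, 0], [0, 0, 0], [0, 0, 0], [0, 0, 0], [0, 0, 0], [0, 0, 0], [0, 0, 0], [0, 0, 0], [0, 0, 0], [0, 0, 0], [0, 0, 0], [0, 0, 0], [0, 0, 0]], "grip": [0.1, 0.1, 0.1, 0.1, 0.1, 0.1, 0.1, 0.1, 0.1, 0.1, 0.1, 0.1, 0.1, 0.1]}}

```text
time_s: 8.05
tcp_pos: [0.4706, 0.0835, 0.1512]
tool_rot: [-0.126, 0.992, 0.0, 0.0]
wrist_force: [-0.5, 0.2, -1.9]
finger_gap: 0.0262
grip_force: 40.0
```

```bash
python3 - <<'E'
from h import *
to([.4706,.0841,.1191])
s=snap('wrist'); np.savez('wl',**s)
c=cv2.convertScaleAbs(s['color'][:,:,::-1],alpha=1.3); cv2.imwrite('pics/w3.png',c)
E
```

```text
t 8.05 tcp [0.4706 0.0835 0.1512] dp [-0.0007  0.0028  0.1607] turn [ 0.0001  0.0005 -0.0005]
```

View pics/w3.png

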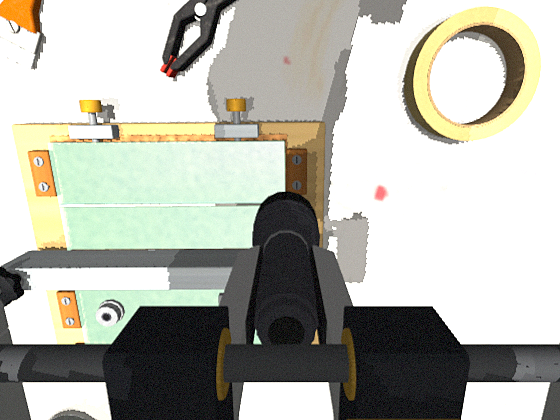

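The view shows the seam along row 205, the glass's left edge at column 286 directly under the hood (column 286), and the boss top at about (108,313). Check these against the earlier positions.

```bash
python3 - <<'E'
from h import *
s=load('wrist'); g=cv2.cvtColor(s['color'],cv2.COLOR_RGB2GRAY).astype(float)
P=[]
for u in range(75,245,3):
    w=g[198:213,u]; w=np.clip(w-np.median(w),0,None); w[w<.5*w.max()]=0
    if w.max()>12: P.append(ray(s,u,198+(w*np.arange(15)).sum()/w.sum(),.028)[:2])
P=np.array(P); vx,vy,x0,y0=cv2.fitLine(P.astype(np.float32),cv2.DIST_HUBER,0,.01,.01).ravel()
if vy<0: vx,vy=-vx,-vy
y=np.arctan2(-vx,vy); print(len(P),'yaw',y,x0,y0,'dist of (.4706,.0841), (.5206,-.1095)',[(p-[x0,y0])@[np.cos(y),np.sin(y)] for p in(np.array([.4706,.0841]),np.array([.5206,-.1095]))])
sat=cv2.cvtColor(s['color'],cv2.COLOR_RGB2HSV)[...,1].astype(int)
for v in(150,165,180): print(v,np.flatnonzero(sat[v,250:310]>100)[:3]+250, np.flatnonzero(sat[v,30:80]<70)[:40]+30)
print('glass edges',ray(s,285.5,180,.028),ray(s,58.5,180,.028))
a=s['color'][295:332,90:130]; gg=cv2.resize(cv2.cvtColor(a,cv2.COLOR_RGB2GRAY),None,fx=8,fy=8,interpolation=cv2.INTER_CUBIC)
C=cv2.HoughCircles(cv2.GaussianBlur(gg,(0,0),3),cv2.HOUGH_GRADIENT,1,20,param1=80,param2=15,minRadius=30,maxRadius=130)
for u,v,r in C[0][:4]: print('c',(u+.5)/8-.5+90,(v+.5)/8-.5+295,r/8,ray(s,(u+.5)/8-.5+90,(v+.5)/8-.5+295,.044))
cv2.imwrite('pics/boss.png',cv2.resize(a[:,:,::-1],None,fx=12,fy=12,interpolation=cv2.INTER_CUBIC))
E
```

```text
47 yaw 0.26043257 0.49658126 -0.018665375 dist of (.4706,.0841), (.5206,-.1095) [np.float64(0.0013568024421007664), np.float64(-0.0001809856152265657)]
150 [286 287 288] [49 50 51 52 53 54 55 56 57 58 59 60 61 62 63 64 65 66 67 68 69 70 71 72
 73 74 75 76 77 78 79]
165 [286 287 288] [36 37 38 39 40 41 51 52 53 54 55 56 57 58 59 60 61 62 63 64 65 66 67 68
 69 70 71 72 73 74 75 76 77 78 79]
180 [286 287 288] [54 55 56 57 58 59 60 61 62 63 64 65 66 67 68 69 70 71 72 73 74 75 76 77
 78 79]
glass edges [0.44871067 0.0789474  0.028     ] [ 0.497371   -0.11010327  0.028     ]
c 112.5 311.5 11.65 [ 0.60202484 -0.04363969  0.044     ]
c 108.75 314.0 11.4875 [ 0.60544611 -0.04663141  0.044     ]
c 110.0 311.125 10.475 [ 0.60220516 -0.04588141  0.044     ]
c 106.0 317.75 11.0875 [ 0.60995236 -0.04860415  0.044     ]
```

View pics/boss.png

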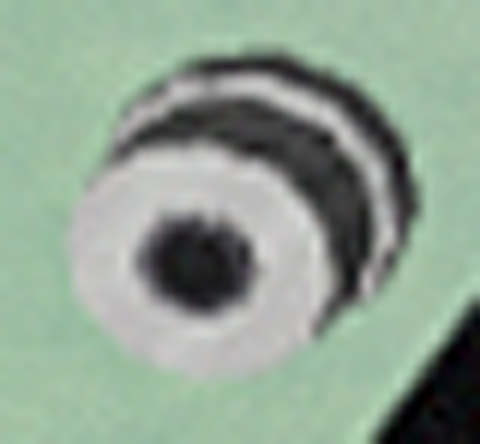

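All three views agree to within about 2 mm. Lower to 10.5 mm above the glass, which clears the 6 mm stops, then start the pass.

{"api": "apply_moves", "payload": {"dp": [[0.003, 0.002, 0.02], [0.003, 0.002, 0.05], [0.003, 0.002, 0.08], [0.003, 0.002, 0.11], [0.003, 0.002, 0.135], [0.003, 0.002, 0.152], [0.003, 0.002, 0.16], [0.003, 0.002, 0.16], [0.003, 0.002, 0.16], [0.003, 0.002, 0.16], [0.003, 0.002, 0.16]], "turn": [[0, 0, 0], [0, 0, 0], [0, 0, 0], [0, 0, 0], [0, 0, 0], [0, 0, 0], [0, 0, 0], [0, 0, 0], [0, 0, 0], [0, 0, 0], [0, 0, 0]], "grip": [0.1, 0.1, 0.1, 0.1, 0.1, 0.1, 0.1, 0.1, 0.1, 0.1, 0.1]}}

```text
time_s: 9.2
tcp_pos: [0.4696, 0.0835, 0.1188]
tool_rot: [-0.125, 0.992, 0.0, 0.0]
wrist_force: [-0.2, -0.0, -1.9]
finger_gap: 0.0255
grip_force: 40.0
```

```bash
python3 - <<'E'
from h import *
to([.5204,-.1095,.1191])
st=robot.read_state(); print(st['wrist_force'],st['finger_gap'])
s=snap('wrist'); T=st['tcp_pos']; q=cloud(s).reshape(-1,3); n=np.hypot(q[:,0]-T[0],q[:,1]-T[1])
yj=.2527;d=(q-T)[:,:2]@np.array([[np.cos(yj),-np.sin(yj)],[np.sin(yj),np.cos(yj)]])
for lo,hi in((-.079,-.065),(-.065,-.05),(-.05,-.03)):
    m=(n<.03)&(q[:,2]-T[2]>lo)&(q[:,2]-T[2]<hi); k=d[m]; print(lo,len(k),k.min(0),k.max(0),(q[m][:,2]-T[2]).min())
E
```

```text
t 9.2 tcp [0.4696 0.0835 0.1188] dp [-0.0055 -0.998  -0.0014] turn [ 0.      0.0001 -0.0005]
[-0.16178633 -0.00870227 -1.88914449] 0.025497194835455598
-0.079 226 [-0.02213021 -0.02123036] [-0.00486942  0.02240694] -0.0787237183798482
-0.065 423 [-0.02237813 -0.02125773] [-0.00055944  0.02350236] -0.06492896920555716
-0.05 1087 [-0.02141083 -0.02067465] [0.00466209 0.02283863] -0.04940794555912473
```

{"api": "apply_moves", "payload": {"dp": [[0, -0.015, 0], [0, -0.03, 0], [0, -0.045, 0], [0, -0.06, 0], [0, -0.075, 0], [0, -0.09, 0], [0, -0.105, 0], [0, -0.12, 0], [0, -0.135, 0], [0, -0.15, 0], [0, -0.165, 0], [0, -0.18, 0], [0, -0.195, 0], [0, -0.21, 0], [0, -0.225, 0], [0, -0.24, 0], [0, -0.255, 0], [0, -0.27, 0], [0, -0.285, 0], [0, -0.3, 0]], "turn": [[0, 0, 0], [0, 0, 0], [0, 0, 0], [0, 0, 0], [0, 0, 0], [0, 0, 0], [0, 0, 0], [0, 0, 0], [0, 0, 0], [0, 0, 0], [0, 0, 0], [0, 0, 0], [0, 0, 0], [0, 0, 0], [0, 0, 0], [0, 0, 0], [0, 0, 0], [0, 0, 0], [0, 0, 0], [0, 0, 0]], "grip": [0.1, 0.1, 0.1, 0.1, 0.1, 0.1, 0.1, 0.1, 0.1, 0.1, 0.1, 0.1, 0.1, 0.1, 0.1, 0.1, 0.1, 0.1, 0.1, 0.1]}}

```text
time_s: 11.25
tcp_pos: [0.4845, 0.0251, 0.1187]
tool_rot: [-0.125, 0.992, -0.0, -0.0]
wrist_force: [0.2, -0.2, -1.8]
finger_gap: 0.0254
grip_force: 40.0
```

```bash
python3 - <<'E'
from h import *
to([.5204,-.1095,.1191])
s=snap('wrist'); g=cv2.cvtColor(s['color'],cv2.COLOR_RGB2GRAY).astype(float)
T=robot.read_state()['tcp_pos']
# seam pixel band predicted, fit line again
P=[]
for f in np.r_[-.1:-.03:15j,.03:.1:15j]:
    p=[T[0]-f*np.sin(.2525),T[1]+f*np.cos(.2525),.028]
    u,v=proj(s,p); u,v=int(round(u)),int(round(v))
    if not(0<=u<560): continue
    w=g[v-7:v+8,u]; w=np.clip(w-np.median(w),0,None); w[w<.5*w.max()]=0
    if w.max()>12: x=ray(s,u,v-7+(w*np.arange(15)).sum()/w.sum(),.028); P.append((round(f,3),round((x-T)[:2]@[np.cos(.2525),np.sin(.2525)]*1e3,1)))
print(P)
E
```

```text
t 11.25 tcp [0.4845 0.0251 0.1187] dp [-0.0061 -0.6967 -0.0021] turn [-0.     -0.     -0.0006]
[(np.float64(-0.1), np.float64(1.3)), (np.float64(-0.095), np.float64(1.3)), (np.float64(-0.09), np.float64(1.3)), (np.float64(-0.085), np.float64(1.0)), (np.float64(-0.08), np.float64(0.7)), (np.float64(-0.075), np.float64(1.0)), (np.float64(-0.07), np.float64(0.7)), (np.float64(-0.065), np.float64(0.6)), (np.float64(-0.06), np.float64(0.6)), (np.float64(-0.055), np.float64(0.6)), (np.float64(-0.05), np.float64(0.6)), (np.float64(-0.045), np.float64(0.2)), (np.float64(0.03), np.float64(-3.6)), (np.float64(0.04), np.float64(-1.1)), (np.float64(0.06), np.float64(0.5)), (np.float64(0.065), np.float64(1.5)), (np.float64(0.07), np.float64(-1.3))]
```

{"api": "apply_moves", "payload": {"dp": [[0, -0.015, 0], [0, -0.03, 0], [0, -0.045, 0], [0, -0.06, 0], [0, -0.075, 0], [0, -0.09, 0], [0, -0.105, 0], [0, -0.12, 0], [0, -0.135, 0], [0, -0.15, 0], [0, -0.165, 0], [0, -0.18, 0], [0, -0.195, 0], [0, -0.21, 0], [0, -0.225, 0], [0, -0.24, 0], [0, -0.255, 0], [0, -0.27, 0], [0, -0.285, 0], [0, -0.3, 0]], "turn": [[0, 0, 0], [0, 0, 0], [0, 0, 0], [0, 0, 0], [0, 0, 0], [0, 0, 0], [0, 0, 0], [0, 0, 0], [0, 0, 0], [0, 0, 0], [0, 0, 0], [0, 0, 0], [0, 0, 0], [0, 0, 0], [0, 0, 0], [0, 0, 0], [0, 0, 0], [0, 0, 0], [0, 0, 0], [0, 0, 0]], "grip": [0.1, 0.1, 0.1, 0.1, 0.1, 0.1, 0.1, 0.1, 0.1, 0.1, 0.1, 0.1, 0.1, 0.1, 0.1, 0.1, 0.1, 0.1, 0.1, 0.1]}}

```text
time_s: 13.3
tcp_pos: [0.4995, -0.033, 0.1187]
tool_rot: [-0.125, 0.992, -0.0, -0.0]
wrist_force: [0.4, -0.5, -1.6]
finger_gap: 0.0255
grip_force: 40.0
```

{"api": "apply_moves", "payload": {"dp": [[0, -0.015, 0], [0, -0.03, 0], [0, -0.045, 0], [0, -0.06, 0], [0, -0.075, 0], [0, -0.09, 0], [0, -0.105, 0], [0, -0.12, 0], [0, -0.135, 0], [0, -0.15, 0], [0, -0.165, 0], [0, -0.18, 0], [0, -0.195, 0], [0, -0.21, 0], [0, -0.225, 0], [0, -0.24, 0], [0, -0.255, 0], [0, -0.27, 0], [0, -0.285, 0], [0, -0.3, 0]], "turn": [[0, 0, 0], [0, 0, 0], [0, 0, 0], [0, 0, 0], [0, 0, 0], [0, 0, 0], [0, 0, 0], [0, 0, 0], [0, 0, 0], [0, 0, 0], [0, 0, 0], [0, 0, 0], [0, 0, 0], [0, 0, 0], [0, 0, 0], [0, 0, 0], [0, 0, 0], [0, 0, 0], [0, 0, 0], [0, 0, 0]], "grip": [0.1, 0.1, 0.1, 0.1, 0.1, 0.1, 0.1, 0.1, 0.1, 0.1, 0.1, 0.1, 0.1, 0.1, 0.1, 0.1, 0.1, 0.1, 0.1, 0.1]}}

```text
time_s: 15.3
tcp_pos: [0.5144, -0.0911, 0.1187]
tool_rot: [-0.125, 0.992, -0.0, -0.0]
wrist_force: [0.0, 0.2, -1.5]
finger_gap: 0.0251
grip_force: 40.0
```

{"api": "apply_moves", "payload": {"dp": [[0, -0.015, 0], [0, -0.03, 0], [0, -0.045, 0], [0, -0.06, 0], [0, -0.075, 0], [0, -0.09, 0], [0, -0.1, 0], [0, -0.1, 0], [0, -0.1, 0], [0, -0.1, 0], [0, -0.1, 0]], "turn": [[0, 0, 0], [0, 0, 0], [0, 0, 0], [0, 0, 0], [0, 0, 0], [0, 0, 0], [0, 0, 0], [0, 0, 0], [0, 0, 0], [0, 0, 0], [0, 0, 0]], "grip": [0.1, 0.1, 0.1, 0.1, 0.1, 0.1, 0.1, 0.1, 0.1, 0.1, 0.1]}}

```text
time_s: 16.4
tcp_pos: [0.5193, -0.1101, 0.1187]
tool_rot: [-0.126, 0.992, 0.0, -0.0]
wrist_force: [-0.2, 1.4, -1.8]
finger_gap: 0.0256
grip_force: 40.0
```

```bash
python3 - <<'E'
from h import *
to([.5204,-.1095,.1191])
s=snap('wrist'); T=robot.read_state()['tcp_pos']
c=np.array([.0,.0]); sat=cv2.cvtColor(s['color'],cv2.COLOR_RGB2HSV)[...,1].astype(int)
for dx in(-.045,-.035):
    e=[]
    for f in np.arange(-.02,.02,.0005):
        p=[T[0]+dx*np.cos(.2525)-f*np.sin(.2525),T[1]+dx*np.sin(.2525)+f*np.cos(.2525),.028]
        u,v=proj(s,p); e.append(sat[int(round(v)),int(round(u))])
    print(dx,e[::3])
E
```

```text
t 16.4 tcp [ 0.5193 -0.1101  0.1187] dp [-0.006   0.0013 -0.0022] turn [ 0.     -0.0001 -0.0004]
-0.045 [np.int64(119), np.int64(188), np.int64(180), np.int64(173), np.int64(174), np.int64(182), np.int64(176), np.int64(179), np.int64(184), np.int64(186), np.int64(179), np.int64(173), np.int64(176), np.int64(164), np.int64(8), np.int64(8), np.int64(4), np.int64(7), np.int64(9), np.int64(8), np.int64(10), np.int64(15), np.int64(9), np.int64(8), np.int64(7), np.int64(16), np.int64(12)]
-0.035 [np.int64(118), np.int64(167), np.int64(190), np.int64(189), np.int64(188), np.int64(9), np.int64(14), np.int64(11), np.int64(4), np.int64(172), np.int64(189), np.int64(178), np.int64(177), np.int64(164), np.int64(18), np.int64(12), np.int64(11), np.int64(16), np.int64(16), np.int64(12), np.int64(15), np.int64(14), np.int64(11), np.int64(13), np.int64(17), np.int64(19), np.int64(15)]
```

The hood is exactly over the right end, with the glass edge within 1 mm. Lift it over the bar and move above the boss.

{"api": "apply_moves", "payload": {"dp": [[0, 0, -0.05], [0, 0, -0.15], [0, 0, -0.27], [0, 0, -0.38], [0, 0, -0.44], [-0.04, 0.01, -0.44], [-0.12, 0.04, -0.44], [-0.22, 0.07, -0.44], [-0.32, 0.1, -0.44], [-0.41, 0.13, -0.44], [-0.48, 0.16, -0.44], [-0.51, 0.17, -0.44], [-0.515, 0.17, -0.44], [-0.515, 0.17, -0.44], [-0.515, 0.17, -0.44]], "turn": [[0, 0, 0], [0, 0, 0], [0, 0, 0], [0, 0, 0], [0, 0, 0], [0, 0, 0], [0, 0, 0], [0, 0, 0], [0, 0, 0], [0, 0, 0], [0, 0, 0], [0, 0, 0], [0, 0, 0], [0, 0, 0], [0, 0, 0]], "grip": [0.1, 0.1, 0.1, 0.1, 0.1, 0.1, 0.1, 0.1, 0.1, 0.1, 0.1, 0.1, 0.1, 0.1, 0.1]}}

```text
time_s: 17.95
tcp_pos: [0.6101, -0.0522, 0.2067]
tool_rot: [-0.125, 0.992, 0.0, -0.0]
wrist_force: [0.4, -0.2, -0.5]
finger_gap: 0.0257
grip_force: 40.0
```

```bash
python3 - <<'E'
from h import *
to([.611,-.0495,.206])
for n in('wrist','scene','top'): s=snap(n)
c=load('wrist')['color'][150:420,150:430,::-1]; d=load('scene'); u,v=map(int,proj(d,[.611,-.0495,.1])); print(u,v)
e=d['color'][v-67:v+68,u-70:u+70,::-1]
cv2.imwrite('pics/w4.png',cv2.convertScaleAbs(np.hstack([cv2.resize(c,None,fx=1.4,fy=1.4),cv2.resize(e,(392,378),interpolation=cv2.INTER_CUBIC)]),alpha=1.4))
E
```

```text
t 17.95 tcp [ 0.6101 -0.0522  0.2067] dp [-0.0076  0.0122  0.0037] turn [ 0.     -0.0001 -0.0011]
321 201
```

View pics/w4.png

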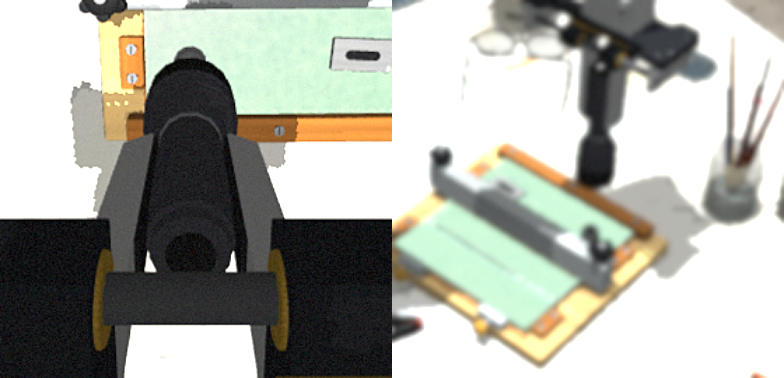

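The hood hides most of the boss; only a sliver shows above it at crop (189,52). Step 60 mm aside for a clear measurement of the boss from close by.

{"api": "apply_moves", "payload": {"dp": [[0, 0.05, 0], [0, 0.15, 0], [0, 0.25, 0], [0, 0.3, 0], [0, 0.3, 0], [0, 0.3, 0], [0, 0.3, 0]], "turn": [[0, 0, 0], [0, 0, 0], [0, 0, 0], [0, 0, 0], [0, 0, 0], [0, 0, 0], [0, 0, 0]], "grip": [0.1, 0.1, 0.1, 0.1, 0.1, 0.1, 0.1]}}

```text
time_s: 18.8
tcp_pos: [0.5958, 0.0055, 0.2068]
tool_rot: [-0.125, 0.992, -0.0, 0.0]
wrist_force: [-0.4, -0.7, -1.1]
finger_gap: 0.0252
grip_force: 40.0
```

```bash
python3 - <<'E'
from h import *
to([.610,-.051,.206])
s=snap('wrist'); X=cloud(s); 
q=X.reshape(-1,3)
near=np.hypot(q[:,0]-.610,q[:,1]+.051)<.025
print('glass z',np.median(q[(np.hypot(q[:,0]-.61,q[:,1]+.051)<.04)&(np.hypot(q[:,0]-.61,q[:,1]+.051)>.025)][:,2]))
k=q[near&(q[:,2]>.0385)&(q[:,2]<.05)]; print('top',len(k),np.median(k,0),k.mean(0),(k.min(0)+k.max(0))/2,np.ptp(k,axis=0))
u,v=map(int,proj(s,[.61,-.051,.044])); print(u,v)
a=s['color'][v-25:v+25,u-25:u+25]; np.save('a.npy',a); 
cv2.imwrite('pics/b2.png',cv2.resize(a[:,:,::-1],None,fx=12,fy=12,interpolation=cv2.INTER_CUBIC))
# hole: dark blob near
g=cv2.cvtColor(a,cv2.COLOR_RGB2GRAY); n,l,st,ce=cv2.connectedComponentsWithStats((g<70).astype(np.uint8))
for i in range(1,n):
    if st[i,4]>12: x,y=ce[i]; print(st[i],ce[i],ray(s,x+u-25,y+v-25,.044))
E
```

```text
t 18.8 tcp [0.5958 0.0055 0.2068] dp [ 0.0012 -0.2911  0.0039] turn [-0.0002  0.     -0.0012]
glass z 0.3180401606762747
top 229 [ 0.61280126 -0.05073188  0.03922942] [ 0.61286056 -0.05086674  0.03932223] [ 0.61289933 -0.05087439  0.03987483] [0.02052447 0.0193046  0.0027491 ]
225 194
[25 16 13 12 19] [32.47368421 19.78947368] [ 0.60253134 -0.0454772   0.044     ]
[23 24  7  7 39] [25.84615385 27.        ] [ 0.61125185 -0.05029012  0.044     ]
```

View pics/b2.png

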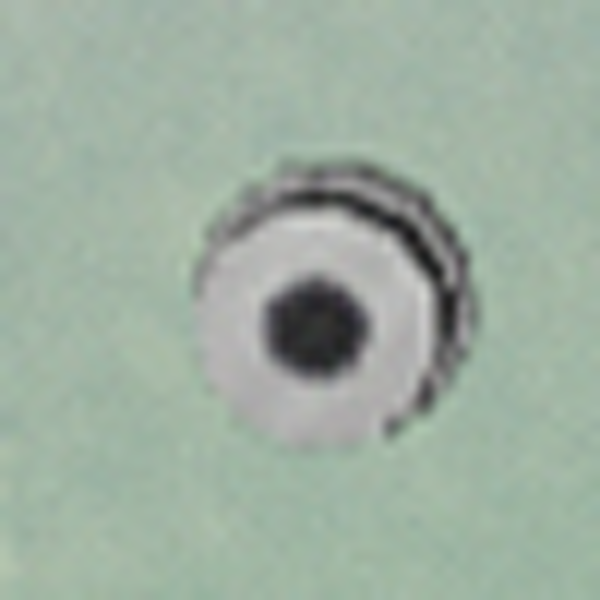

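The boss top is clean, with its hole at crop (315,328). Depth puts the top at z≈0.039, so the boss is 12 mm tall overall. With that height all the views agree on about (0.6128, −0.0507). Go above it, then lower most of the way.

{"api": "apply_moves", "payload": {"dp": [[0, -0.05, 0], [-0.004, -0.15, 0], [-0.009, -0.25, 0], [-0.009, -0.2955, 0], [-0.009, -0.2955, 0], [-0.009, -0.2955, 0.04], [-0.009, -0.2955, 0.1], [-0.009, -0.2955, 0.17], [-0.009, -0.2955, 0.23], [-0.009, -0.2955, 0.27], [-0.009, -0.2955, 0.29], [-0.009, -0.2955, 0.3], [-0.009, -0.2955, 0.3], [-0.009, -0.2955, 0.3], [-0.009, -0.2955, 0.3]], "turn": [[0, 0, 0], [0, 0, 0], [0, 0, 0], [0, 0, 0], [0, 0, 0], [0, 0, 0], [0, 0, 0], [0, 0, 0], [0, 0, 0], [0, 0, 0], [0, 0, 0], [0, 0, 0], [0, 0, 0], [0, 0, 0], [0, 0, 0]], "grip": [0.1, 0.1, 0.1, 0.1, 0.1, 0.1, 0.1, 0.1, 0.1, 0.1, 0.1, 0.1, 0.1, 0.1, 0.1]}}

```text
time_s: 20.35
tcp_pos: [0.6124, -0.0503, 0.1471]
tool_rot: [-0.125, 0.992, -0.0, 0.0]
wrist_force: [0.1, 0.3, -1.0]
finger_gap: 0.0255
grip_force: 40.0
```

```bash
python3 - <<'E'
from h import *
to([.6122,-.0513,.1141])
st=robot.read_state();T=st['tcp_pos'];print(st['wrist_force'])
s=snap('wrist'); q=cloud(s).reshape(-1,3); n=np.hypot(q[:,0]-T[0],q[:,1]-T[1])
yj=.2527;d=(q-T)[:,:2]@np.array([[np.cos(yj),-np.sin(yj)],[np.sin(yj),np.cos(yj)]]); z=q[:,2]-T[2]
for lo,hi in((-.085,-.079),(-.079,-.065),(-.065,-.057)):
    m=(n<.03)&(z>lo)&(z<hi); k=d[m]
    if len(k): print(lo,len(k),k.min(0),k.max(0),z[m].min())
# circle fit to hood side points
m=(n<.03)&(z>-.078)&(z<-.06); k=d[m]
from scipy.optimize import least_squares
f=least_squares(lambda c:np.hypot(*(k-c).T)-.023,[0,0],loss='soft_l1',f_scale=.0005); print('hood axis rel tcp (jig axes)',f.x)
m=(n<.025)&(z>.02)&(z<.055); k=d[m]; 
if len(k): f=least_squares(lambda c:np.hypot(*(k-c).T)-.013,[0,0],loss='soft_l1',f_scale=.0005); print('tube',len(k),f.x)
E
```

```text
t 20.35 tcp [ 0.6124 -0.0503  0.1471] dp [ 0.0022 -0.0044  0.1649] turn [-0.0001  0.0004 -0.0006]
[ 0.11787036  0.26247726 -0.99391305]
-0.085 27 [-0.02169968 -0.01585851] [-0.01230691  0.01946271] -0.08188166059247985
-0.079 229 [-0.02212567 -0.02127323] [-0.00472968  0.02237747] -0.07897643608498073
-0.065 148 [-0.0220119  -0.02087419] [-0.00568703  0.02264323] -0.06491271729207403
hood axis rel tcp (jig axes) [0.00108936 0.0009337 ]
tube 4143 [6.80704471e-05 9.32883594e-04]
```

{"api": "apply_moves", "payload": {"dp": [[0.002, -0.006, 0.02], [0.002, -0.006, 0.05], [0.002, -0.006, 0.08], [0.002, -0.006, 0.105], [0.002, -0.006, 0.125], [0.002, -0.006, 0.145], [0.002, -0.006, 0.158], [0.002, -0.006, 0.164], [0.002, -0.006, 0.165], [0.002, -0.006, 0.165], [0.002, -0.006, 0.165], [0.002, -0.006, 0.165], [0.002, -0.006, 0.165]], "turn": [[0, 0, 0], [0, 0, 0], [0, 0, 0], [0, 0, 0], [0, 0, 0], [0, 0, 0], [0, 0, 0], [0, 0, 0], [0, 0, 0], [0, 0, 0], [0, 0, 0], [0, 0, 0], [0, 0, 0]], "grip": [0.1, 0.1, 0.1, 0.1, 0.1, 0.1, 0.1, 0.1, 0.1, 0.1, 0.1, 0.1, 0.1]}}

```text
time_s: 21.7
tcp_pos: [0.6121, -0.0516, 0.1138]
tool_rot: [-0.125, 0.992, -0.0, 0.0]
wrist_force: [0.4, 0.6, -2.6]
finger_gap: 0.0253
grip_force: 40.0
```

```bash
python3 - <<'E'
from h import *
to([.612,-.0515,.1141])
st=robot.read_state();print(st['wrist_force'],st['grip_force'],abs(st['joint_velocities']).max())
T=st['tcp_pos']; s=snap('wrist'); q=cloud(s).reshape(-1,3); n=np.hypot(q[:,0]-T[0],q[:,1]-T[1])
k=q[n<.024]; k=k[(k[:,2]<.06)]; print('rim lowest',k[:,2].min(),np.sort(k[:,2])[:10].round(4))
g=q[(n>.028)&(n<.045)&(q[:,2]<.05)]; print('glass z',np.median(g[:,2]))
E
```

```text
t 21.7 tcp [ 0.6121 -0.0516  0.1138] dp [ 0.0005  0.0004 -0.0017] turn [-0.      0.0001 -0.0005]
[ 0.38242416  0.58583617 -2.55873987] 39.98967111110687 0.0009605187118904485
rim lowest 0.02516306527054291 [0.0252 0.0252 0.0252 0.0253 0.0253 0.0254 0.0255 0.0255 0.0255 0.0255]
glass z 0.026680073547404697
```

```bash
python3 -c "
from station import robot
print(robot.finish_job())"
```

```text
the job is handed in; nothing more can be done
None
```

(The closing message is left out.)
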